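Index the bench magnifier over the movement

ROBOT

A 6-joint arm with a two-finger parallel gripper is mounted at the origin on the work surface. World frame = base frame: x ahead of the robot, y to its left, z up, the work surface at z = 0. Lengths are in mm, angles in rad, forces in N, time in s.
With the tool pointing down it reaches from about 350 to 975 mm from the base axis. Payload 7.1 kg.
Tool frame: the origin (TCP) lies midway between the tips of the shut fingers; the grasp point (between the pads) lies pinch_z behind it (pinch_z is the distance from the TCP to the grasp point, in mm); z points along the fingers, y is the line along which they close (so a half turn about z gives the same grasp; the last joint's range is limited). The gripper opens to 88 mm and grips with 3 to 60 N. Pads are 20 mm wide; open, the fingers measure 115 mm over their backs; the gripper's body (75 mm by 178 mm) begins 61 mm behind the grasp point.
Start: joints at [1.241, 0.423, 1.63, -0, 1.089, -0.019], TCP at [191.106, 595.049, 222.675] pointing down, gripper open.
Joint ranges: [-3, 3], [-0.9, 2.11], [0.09, 2.58], [-1.31, 4.45], [0.11, 2.69], [-2.54, 2.54]. Speed limits (rad/s): [2.39, 2.39, 3.01, 3.14, 3.14, 3.14].

INTERFACE

Orientations are given as a rotation vector (axis times angle).
In Python, from workcell import get_obs, get_image, close_job, pinch_z gives the robot as it stands.
- The arm moves only by the tool jog_arm, never from a script. Its argument "commands" is a list of rows, each a list of 3 entries, a list of its own where there are three numbers: the gripper command: -1 is shut, 1 is fully open, values between are in proportion, then the shift along the tool's x, y, z as a fraction of full scale, then the turn, a rotation vector about the tool's x, y, z as a fraction of full scale. In form: [[gripper, [tx, ty, tz], [rx, ry, rz]], ...]. A call has 1 to 10 rows; each row shifts and turns the commanded pose from where the row before left it, along the tool's axes as they then stand; what a row does not reach is not made up. Full scale, the value 1, is 0.1 m for a shift and 45 degrees for a turn. A row lasts 1/10 s, in which the tool goes at most 50 mm and 8.59 degrees, less where a joint would pass 70% of its speed; a pose out of reach is approached as far as the arm can. A call with a number of a shift or a turn outside -1 to 1 is refused whole. A call with a gripper value outside its range is refused whole. The fingers move at their own pace and stop on an object; the grip force is fixed at half the most. Time passes only in rows, so rows that do not move let the fingers close. It gives the time, the measured TCP pose, the force, the opening and the grip force at its end, in the units of the state.
- get_obs(): the state, without advancing time (a new reading comes with each control period).
- get_image(name): name is "scene" or "top" or "wrist"; returns a dict with "image" (420x560x3 uint8, blue, green, red), "z_map" (420x560 float32, mm along the optical axis (not along the pixel's ray), 0 where there is no reading), "intrinsics" (3x3 intrinsics, pixels), "eye" and "orientation" of the camera in the world; the wrist camera has in their place "mount" (4x4, takes a point from camera to tool coordinates, whose origin is the TCP and whose axes are the flange's). Camera axes: x right, y down, z forward; pixel columns grow to the right and rows downward; lengths in mm; the calibration is good to about 2 mm. A picture is of the moment at which its call begins: read the wrist's pose just before it.
- close_job(): hands the job in; it is judged then, once.
The state is a dict: "t": time; "qpos": joint angles; "qvel": joint speeds; "joint_torque": joint torques, N m; "ee_pos": TCP position; "orientation": TCP orientation; "ft_force": force on the tool from outside, world axes, zero at the start; "moment": the same for the moment, N m; "width": finger opening in mm; "grasp_force": force on a finger pad.
Only numpy, scipy, OpenCV 4.12 (cv2) and the standard library are available. Lean on these libraries where they do the work, as an engineer would, in place of code of your own. Each camera call takes 0.05 s, during which the arm holds its last target. There are 200 camera calls.

TASK

Bring the bench magnifier over the bare watch movement: first lock the stand's swivel by taking the lock pin out of the wooden block, pushing it fully home through both lugs behind the column and letting go of it. Then grip the knob of the boom's lock plunger, pull it up, slide the tube section to the next hole, on the side that brings the lens over the movement and not over the finished watch, and let the plunger down fully home in that hole. Finish while still holding the knob in the grip with the plunger home, and leave everything else on the bench where it is.

Things in the scene. Friction and masses are not known exactly. Their poses are not given: they have to be found in the camera images.
- pin_grip (a point): Lock pin, loose, upright in an end hole of the wooden pin block (150 x 50 x 46 mm, hole row along its length, end holes 110 mm apart). Plain steel: grip head 16 mm dia, 30 mm tall, below it a shank 8 mm dia, 36 mm long, its last 6 mm tapered. The point is the centre of the head, 15 mm above its underside, which rests on the block top (46 mm above the bench); z runs up along the pin.
- vise_mid (a point): Pin vise, loose bystander standing in the other end hole of the block: slimmer (stem 9 mm dia, with a 15 mm collar at its foot and a 13 mm round cap) and taller (58 mm above the block) than the lock pin. The point is 25 mm above the block top; z up. Leave it.
- lug_hole (a point): Mouth of the lock hole at the upper lug's top face, 118 mm above the bench, 62 mm behind the column's axis. Hole 9.8 mm dia, straight down through the upper lug (8 mm), a 2 mm gap and the lower lug (8 mm), free below. Lugs 26 mm wide; the turret block begins 40 mm from the hole. x points along the boom towards the lens; z up. The pin is home when its head's underside rests on the lug.
- swivel (a joint): Swivel of the boom about the column (rad). 0: the two lug holes are in line, as at the start. Held only by friction (about 0.25 N m) until the lock pin is in.
- knob (a point): Centre of the plunger's black knurled knob, 24 mm dia, 22 mm tall, axis upright. Plunger home: 179 mm above the bench, knob top 190 mm, the stand's highest point; the section's flat top (30 mm wide) is 26 mm below, its socket (22, then 18 mm dia) reaches to 13 mm below. x points along the boom, outwards to the lens; z up. On the boom's centre line, 217 mm from lug_hole at the start.
- plunger (a joint): Height of the plunger (m): 0 is pin fully home in a hole, grows as the knob is pulled up, stop at 0.014. A spring pushes it down with 4 N at 0 and 400 N/m more. The 8 mm pin goes 8 mm deep into the tube, so it is clear of a hole above 0.008 and rests at about 0.008 when it is let down between holes.
- section (a joint): Slide of the tube section along the boom (m), 0 at the start, growing outwards (along the x of knob, away from the column); stops at -0.086 and 0.086. Holes in the inner tube, 11 mm wide, are at -0.080, -0.040, 0, 0.040, 0.080. Friction about 1.5 N. It carries the plunger and the lens.
- lens (a point): Centre of the magnifier lens (round, 80 mm dia over its black rim, level, 138 mm above the bench) at the end of the section, 210 mm out from the knob on the boom's centre line.
- movement (a point): Top centre of the bare brass watch movement (33 mm dia) in its round black holder (52 mm dia, 22 mm tall in all, two steel jaws) standing loose on the bench, under the boom's line, about 40 mm further out or further in than the lens. Leave it where it is.
- watch: Finished watch head, black dial, steel case 40 mm dia on a white round cushion 60 mm dia, 23 mm tall in all, loose, about 40 mm from under the lens on the other side than the movement. Origin at its underside centre. Leave it.
- driver: Watchmaker's screwdriver lying on the bench, 130 mm long, about 12 mm dia; bystander. Origin at its middle, on the bench.
- loupe: Black eye loupe, 42 mm dia, 36 mm tall; bystander. Origin at its underside.
- blower: Cream rubber bell, 48 mm dia, 46 mm tall; bystander. Origin at its underside.
- dome: Clear dust cover with a ball knob, 92 mm dia, 76 mm tall; bystander. Origin at its underside.
- dish: Pale green parts dish, 90 mm dia, 22 mm tall; bystander. Origin at its underside.

How it is judged:
By the outcome, as a careful person would: the job done as asked, in the order asked, and still so for the second after the job is handed in, while the arm keeps its last pose, push and grip.
It also fails if it takes over 64 s, if anything falls off the work surface, if the arm or the gripper's body presses on something with over 40 N, if the wrist force passes 120 N, or if a joint passes its speed limit or range.

## Working session

There is one attempt and no reset: what is moved stays moved. The work goes in short steps, Python scripts to look and compute and a tool call to move; the robot and the scene stay as the last step left them, time stands still between calls to the robot, and variables do not carry over. Pictures are saved under pics/ and viewed, at most 10 in all, crops included, and the job is handed in when it is done.

Besides the shell and the picture viewer there is one more tool, called after "Call:" as name(argument=value, ...) on one line, values as JSON. jog_arm: Moves the arm, as the interface text tells. Its arguments: {"type":"object","properties":{"commands":{"type":"array","items":{"type":"array"}}},"required":["commands"]}

```bash
mkdir -p pics; ls
python3 - <<'E'
from workcell import *
import cv2,numpy as np
print(get_obs(),pinch_z)
for n in("scene","top"):
    d=get_image(n);cv2.imwrite(f"pics/{n}0.png",d["image"]);np.savez(f"{n}0.npz",**d)
    print(n,d["intrinsics"],d["eye"],d["orientation"])
E
```

```text
pics
{'t': 0.0, 'qpos': array([ 1.24098098e+00,  4.23828105e-01,  1.63065713e+00,  2.25930688e-05,
        1.08857728e+00, -1.89854114e-02]), 'qvel': array([-9.48974308e-04, -1.17862719e-03,  8.55054658e-04,  1.18414248e-03,
       -1.97107018e-03,  5.78510579e-06]), 'joint_torque': array([-2.83542950e-04, -5.44623327e+01, -2.73663193e+01,  6.43226551e-02,
        2.28157011e-02, -1.58622156e-04]), 'ee_pos': array([190.94434104, 594.55968289, 221.92255057]), 'orientation': array([-4.86260996e-01, -3.10345344e+00,  2.26818765e-03]), 'ft_force': array([-0.36215257, -0.2896433 , -0.12062991]), 'moment': array([ 0.04469838, -0.01860432, -0.00804604]), 'grasp_force': 0.0, 'width': 87.6272447418399} 18.700000000000003
scene [[445.57324264   0.         275.57031613]
 [  0.         445.57324264 208.9977315 ]
 [  0.           0.           1.        ]] [ 909.66591634 -505.0612466   940.75786738] [-2.4002139  -0.6632539   0.20618971]
top [[428.56157178   0.         275.19069186]
 [  0.         428.56157178 205.29197444]
 [  0.           0.           1.        ]] [ 413.86981351   58.51754388 1083.24612867] [-2.11971185  2.14501389 -0.19482016]
```

View pics/top0.png

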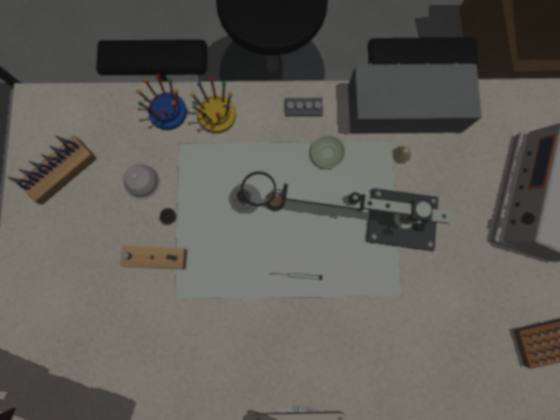

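View pics/scene0.png

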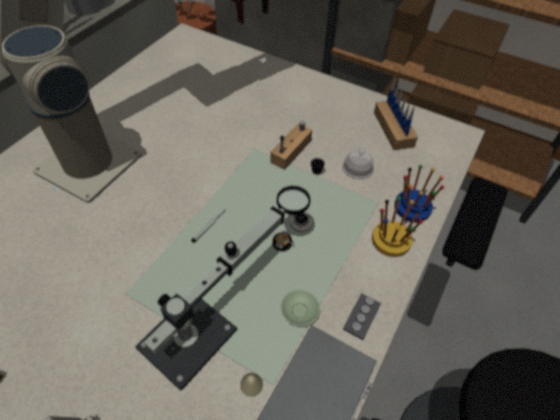

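The top view shows the lens at (258,188), the knob at (355,198), the lug tab at (445,215), the block at (153,257), the brown movement at (275,201) inward of the lens and the watch at (240,198) outward. I'll take enlarged crops next.

```bash
cat > h.py <<'E'
import numpy as np,cv2
from scipy.spatial.transform import Rotation as R
def load(n): return dict(np.load(n+".npz"))
def ray(d,u,v):
    K=d["intrinsics"];Rm=R.from_rotvec(d["orientation"]).as_matrix()
    return Rm@np.array([(u-K[0,2])/K[0,0],(v-K[1,2])/K[1,1],1.])
def onz(d,u,v,z):
    r=ray(d,u,v);return d["eye"]+r*(z-d["eye"][2])/r[2]
def pt(d,u,v): return d["eye"]+ray(d,u,v)*d["z_map"][int(round(v)),int(round(u))]
def proj(d,p):
    c=R.from_rotvec(d["orientation"]).as_matrix().T@(np.array(p)-d["eye"]);q=d["intrinsics"]@c;return q[:2]/q[2]
def crop(im,u0,v0,w,h,s):
    c=cv2.resize(im[v0:v0+h,u0:u0+w],None,fx=s,fy=s,interpolation=cv2.INTER_CUBIC)
    return np.uint8(255*(c/255.)**.55)
E
python3 - <<'E'
from h import *
t=load("top0");s=load("scene0")
a=crop(t["image"],110,235,100,50,4);b=crop(s["image"],260,110,100,70,4)
c=crop(t["image"],340,180,120,75,4)[:, :400];c=crop(t["image"],345,180,100+15,75,3.4783)[:260,:400]
e=crop(s["image"],135,225,115,90,3.4783)[:300,:400]
H=lambda x,h:cv2.copyMakeBorder(x,0,h-x.shape[0],0,400-x.shape[1],0)
cv2.imwrite("pics/c1.png",np.vstack([np.hstack([H(a,280),H(b,280)]),np.hstack([H(c,313),H(e,313)])]))
E
```

```text
(no output)
```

View pics/c1.png

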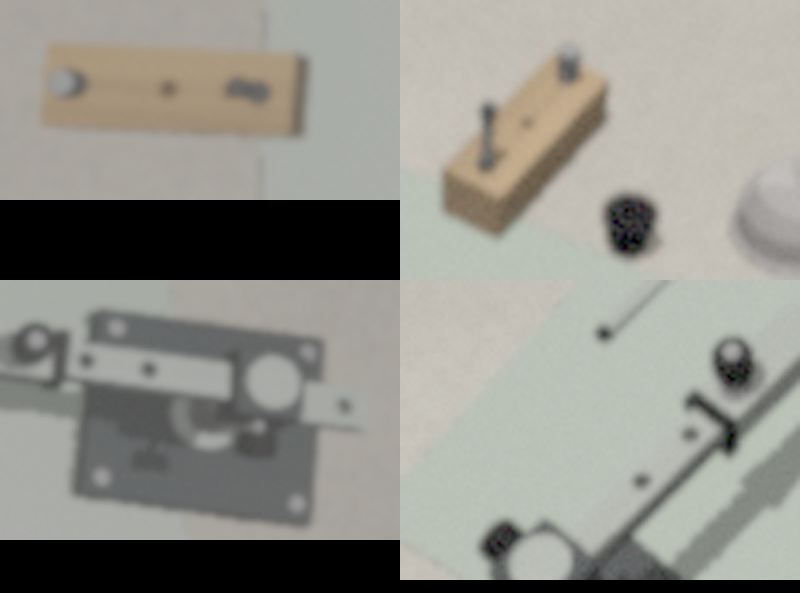

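The pin head is the pale one at top-view (126,255), and the vise is at (172,258). The lug hole is at (444,216) and the knob top at (355.5,197).

Run:
```python
from h import *
np.set_printoptions(precision=1,suppress=True)
t=load("top0");s=load("scene0")
pin=onz(t,126.2,255.5,76);lug=onz(t,443.9,215.9,118);kn=onz(t,355.6,196.9,190)
print("pin",pin,pt(t,126,255),"vise",onz(t,171,257.5,104))
print("lug",lug,pt(t,440,215),pt(t,444,216));print("knob",kn,pt(t,355,197),np.linalg.norm((kn-lug)[:2]))
print("block mid hole",onz(t,152,257,46))
print("scene: pin",onz(s,260+168/4,110+48/4,76),"knob",onz(s,135+733/3.478-115,225+(350-280)/3.478,190))
for n,u,v,z in(("lens",258,188,138),("mov",275,201,22),("watch",240,198,23),("dome",141,180,76),("loupe",168,216,36)):print(n,onz(t,u,v,z))
d=(kn-lug)[:2];d/=np.linalg.norm(d);print("boom dir",d,np.degrees(np.arctan2(d[1],d[0])), "lens pred",kn[:2]+210*d)
```

```text
pin [477.7 400.1  76. ] [478.7 399.7  78.8] vise [470.2 288.9 104. ]
lug [ 556.3 -333.6  118. ] [ 558.9 -325.9  115.2] [ 557.7 -338.2  107.1]
knob [ 588.7 -119.5  190. ] [ 588.6 -118.3  189.3] 216.52393652891442
block mid hole [475.2 348.2  46. ]
scene: pin [480.8 400.1  76. ] knob [ 592. -120.  190.]
lens [621.8  89.6 138. ]
mov [613.3  50.8  22. ]
watch [621.8 138.9  23. ]
dome [658.3 373.3  76. ]
loupe [576.  315.4  36. ]
boom dir [0.1 1. ] 81.4034375338463 lens pred [620.1  88.2]
```

Call:
jog_arm(commands=[[1, [0, 0, 0], [0, 0, 0.19]], [1, [0, 0, 0], [0, 0, 0.19]], [1, [0, 0, 0], [0, 0, 0.19]], [1, [0, 0, 0], [0, 0, 0.19]], [1, [0, 0, 0], [0, 0, 0.19]], [1, [0, 0, 0], [0, 0, 0.19]], [1, [0, 0, 0], [0, 0, 0.19]], [1, [0, 0, 0], [0, 0, 0.19]], [1, [0, 0, 0], [0, 0, 0.19]], [1, [0, 0, 0], [0, 0, 0.085]]])

```text
t: 1.1
ee_pos: [191.0, 594.7, 222.2]
orientation: [2.386, 2.043, -0.001]
ft_force: [0.1, -0.1, 0.2]
width: 87.9
grasp_force: 0.0
```

```bash
cat >> h.py <<'E'
def delta(o,p,pn=True):
    "tool-axis shift (mm) to bring TCP to p"
    return R.from_rotvec(o["orientation"]).as_matrix().T@(np.array(p,float)-o["ee_pos"])
def yaw(o):
    y=R.from_rotvec(o["orientation"]).as_matrix();return np.degrees(np.arctan2(y[1,1],y[0,1])),y[:,2]
def wray(d,o,u,v):
    K=d["intrinsics"];c=np.array([(u-K[0,2])/K[0,0],(v-K[1,2])/K[1,1],1.])
    M=d["mount"];T=R.from_rotvec(o["orientation"]).as_matrix()
    return o["ee_pos"]+T@M[:3,3], T@M[:3,:3]@c
def wonz(d,o,u,v,z):
    e,r=wray(d,o,u,v);return e+r*(z-e[2])/r[2]
def wproj(d,o,p):
    M=d["mount"];T=R.from_rotvec(o["orientation"]).as_matrix()
    c=M[:3,:3].T@(T.T@(np.array(p)-o["ee_pos"])-M[:3,3]);q=d["intrinsics"]@c;return q[:2]/q[2]
E
python3 - <<'E'
from h import *;from workcell import *
o=get_obs();print(o["t"],o["qpos"],yaw(o),o["ee_pos"],delta(o,[478,400,180]));print(get_image("wrist")["mount"])
E
```

```text
1.1 [ 1.24100920e+00  4.23521841e-01  1.63037468e+00 -1.71387804e-05
  1.08858033e+00  1.39587469e+00] (np.float64(-8.872687073930896), array([-2.71975013e-04, -8.41470146e-04, -9.99999609e-01])) [191.001745   594.74813067 222.22478972] [-148.1143416   313.60759125   42.3105916 ]
[[-2.69810303e-04 -9.63802995e-01 -2.66615290e-01  7.33667954e+01]
 [ 9.99999410e-01 -5.40698201e-04  9.42618113e-04 -6.02742399e-01]
 [-1.05265657e-03 -2.66614879e-01  9.63802572e-01 -1.61881295e+02]
 [ 0.00000000e+00  0.00000000e+00  0.00000000e+00  1.00000000e+00]]
```

Call:
jog_arm(commands=[[1, [-0.148, 0.314, 0.042], [0, 0, 0]], [1, [-0.148, 0.314, 0.042], [0, 0, 0]], [1, [-0.148, 0.314, 0.042], [0, 0, 0]], [1, [-0.148, 0.314, 0.042], [0, 0, 0]], [1, [-0.148, 0.314, 0.042], [0, 0, 0]], [1, [-0.148, 0.314, 0.042], [0, 0, 0]], [1, [-0.148, 0.314, 0.042], [0, 0, 0]], [1, [-0.148, 0.314, 0.042], [0, 0, 0]], [1, [-0.148, 0.314, 0.042], [0, 0, 0]], [1, [-0.148, 0.314, 0.042], [0, 0, 0]]])

```text
t: 2.15
ee_pos: [480.5, 400.8, 180.2]
orientation: [-2.38, -2.051, 0.001]
ft_force: [0.1, 0.5, -0.1]
width: 87.6
grasp_force: 0.0
```

Call:
jog_arm(commands=[[1, [0, 0, 0], [0, 0, 0]], [1, [0, 0, 0], [0, 0, 0]]])

```text
t: 2.35
ee_pos: [479.6, 401.3, 180.2]
orientation: [-2.382, -2.048, 0.002]
ft_force: [-0.8, 0.2, 0.9]
width: 87.4
grasp_force: 0.0
```

Run:
```python
from h import *;from workcell import *
o=get_obs();d=get_image("wrist");cv2.imwrite("pics/w1.png",crop(d["image"],0,0,560,420,1));np.savez("w1.npz",**d,**{"o_"+k:v for k,v in o.items()})
print(o["ee_pos"],yaw(o)[0],wproj(d,o,[478,400,76]),delta(o,[478,400,150]))
```

```text
[479.58844209 401.27277349 180.19869201] -8.627423711379 [276.73320965 209.95369048] [-1.4795342  -1.35295607 30.20073821]
```

View pics/w1.png

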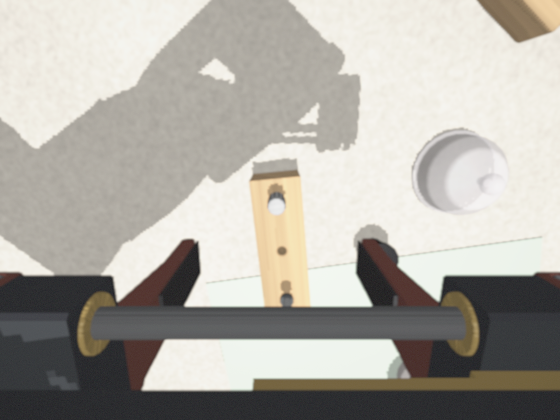

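The pin head top is at (276.5,204.5), the free middle hole at (282,251) and the vise at (287,300).

Run:
```python
from h import *
z=load("w1");o={"ee_pos":z["o_ee_pos"],"orientation":z["o_orientation"]}
im=z["image"];g=cv2.cvtColor(im,cv2.COLOR_BGR2GRAY)[188:222,262:292];b=im[188:222,262:292]
sat=b.max(2).astype(int)-b.min(2); m=((sat<35)&(g>g.max()*.75)).astype(np.uint8)
print(m.sum());yy,xx=np.nonzero(m);u,v=262+xx.mean(),188+yy.mean();print(u,v,xx.min(),xx.max(),yy.min(),yy.max())
p=wonz(z,o,u,v,76);print(p,wonz(z,o,282,251,46),delta(o,[p[0],p[1],60]))
```

```text
203
276.1034482758621 206.55172413793105 6 22 11 26
[477.92206671 403.1679299   76.        ] [475.36128319 347.73929161  46.        ] [  1.69187028  -1.82599421 120.19940643]
```

Call:
jog_arm(commands=[[1, [0.005, -0.013, 0.2], [0, 0, 0]], [1, [0, 0, 0.25], [0, 0, 0]], [1, [0, 0, 0.25], [0, 0, 0]], [1, [0, 0, 0.2], [0, 0, 0]], [1, [0, 0, 0.2], [0, 0, 0]], [1, [0, 0, 0.13], [0, 0, 0]], [1, [0, 0, 0.08], [0, 0, 0]], [1, [0, 0, 0], [0, 0, 0]], [1, [0, 0, 0], [0, 0, 0]]])

```text
t: 3.3
ee_pos: [478.5, 403.1, 50.3]
orientation: [2.381, 2.05, 0.001]
ft_force: [0.2, 0.6, 0.0]
width: 87.9
grasp_force: 0.0
```

Run:
```python
from h import *;from workcell import *
o=get_obs();d=get_image("wrist");cv2.imwrite("pics/w2.png",crop(d["image"],150,150,260,195,2.15));print(o["ee_pos"],yaw(o),o["ft_force"],wproj(d,o,[478.3,402,76]))
```

```text
[478.46877072 403.05148882  50.27913566] (np.float64(-8.556888636908647), array([ 6.61337862e-04,  5.45633575e-04, -9.99999632e-01])) [0.1934259  0.61111678 0.01182762] [278.79765973 281.83226663]
```

View pics/w2.png

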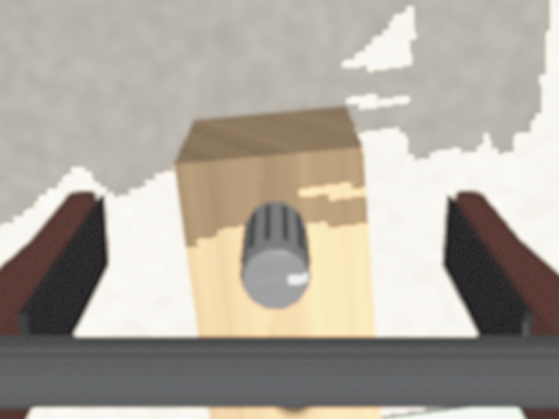

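The pin head is central between the pads, with its top at about (278,279). I'll close on it.

Call:
jog_arm(commands=[[-1, [0, 0, 0], [0, 0, 0]], [-1, [0, 0, 0], [0, 0, 0]], [-1, [0, 0, 0], [0, 0, 0]], [-1, [0, 0, 0], [0, 0, 0]], [-1, [0, 0, 0], [0, 0, 0]], [-1, [0, 0, 0], [0, 0, 0]], [-1, [0, 0, 0], [0, 0, 0]], [-1, [0, 0, 0], [0, 0, 0]]])

```text
t: 4.15
ee_pos: [478.3, 402.5, 49.7]
orientation: [-2.381, -2.049, 0.0]
ft_force: [-0.1, -0.4, -0.2]
width: 27.0
grasp_force: 0.0
```

Call:
jog_arm(commands=[[-1, [0, 0, 0], [0, 0, 0]], [-1, [0, 0, 0], [0, 0, 0]], [-1, [0, 0, 0], [0, 0, 0]], [-1, [0, 0, 0], [0, 0, 0]], [-1, [0, 0, 0], [0, 0, 0]]])

```text
t: 4.65
ee_pos: [478.3, 402.5, 49.6]
orientation: [2.381, 2.049, -0.0]
ft_force: [-0.3, 0.3, -0.3]
width: 14.8
grasp_force: 30.0
```

Call:
jog_arm(commands=[[-1, [0, 0, -0.1], [0, 0, 0]], [-1, [0, 0, -0.1], [0, 0, 0]], [-1, [0, 0, -0.2], [0, 0, 0]], [-1, [0, 0, -0.3], [0, 0, 0]], [-1, [0, 0, -0.3], [0, 0, 0]], [-1, [0, 0, -0.3], [0, 0, 0]], [-1, [0, 0, -0.3], [0, 0, 0]], [-1, [0, 0, -0.2], [0, 0, 0]], [-1, [0, 0, -0.1], [0, 0, 0]], [-1, [0, 0, 0], [0, 0, 0]]])

```text
t: 5.65
ee_pos: [478.9, 403.0, 241.7]
orientation: [2.381, 2.049, 0.005]
ft_force: [-0.3, 0.9, -0.9]
width: 15.6
grasp_force: 30.0
```

Run:
```python
from h import *;from workcell import *
o=get_obs();print(o["ee_pos"],yaw(o),o["width"],delta(o,[545,-333.6,240]))
```

```text
[478.85556514 403.01568821 241.74625596] (np.float64(-8.580100080051963), array([ 0.00260747,  0.00213233, -0.99999433])) 15.571288059488648 [-7.18506570e+02  1.75296878e+02  3.48009277e-01]
```

Call:
jog_arm(commands=[[-1, [-0.36, 0.093, 0], [0, 0, 0]], [-1, [-0.36, 0.093, 0], [0, 0, 0]], [-1, [-0.36, 0.093, 0], [0, 0, 0]], [-1, [-0.36, 0.093, 0], [0, 0, 0]], [-1, [-0.36, 0.093, 0], [0, 0, 0]], [-1, [-0.36, 0.093, 0], [0, 0, 0]], [-1, [-0.36, 0.093, 0], [0, 0, 0]], [-1, [-0.36, 0.093, 0], [0, 0, 0]], [-1, [-0.36, 0.093, 0], [0, 0, 0]], [-1, [-0.36, 0.093, 0], [0, 0, 0]]])

```text
t: 6.65
ee_pos: [515.6, 31.2, 238.4]
orientation: [-2.38, -2.048, 0.003]
ft_force: [0.3, -0.0, -0.6]
width: 15.4
grasp_force: 30.0
```

Call:
jog_arm(commands=[[-1, [-0.36, 0.093, 0], [0, 0, 0]], [-1, [-0.36, 0.093, 0], [0, 0, 0]], [-1, [-0.36, 0.093, 0], [0, 0, 0]], [-1, [-0.36, 0.093, 0], [0, 0, 0]], [-1, [-0.36, 0.093, 0], [0, 0, 0]], [-1, [-0.36, 0.093, 0], [0, 0, 0]], [-1, [-0.36, 0.093, 0], [0, 0, 0]], [-1, [-0.36, 0.093, 0], [0, 0, 0]], [-1, [-0.2, 0.093, 0], [0, 0, 0]], [-1, [0, 0, 0], [0, 0, 0]]])

```text
t: 7.65
ee_pos: [552.9, -286.6, 238.0]
orientation: [-2.383, -2.045, 0.001]
ft_force: [0.6, 0.5, -0.6]
width: 15.4
grasp_force: 30.0
```

Call:
jog_arm(commands=[[-1, [0, 0, 0], [0, 0, 0]], [-1, [0, 0, 0], [0, 0, 0]]])

```text
t: 7.85
ee_pos: [552.7, -283.1, 238.8]
orientation: [-2.379, -2.049, 0.001]
ft_force: [-0.9, 1.0, -1.0]
width: 15.2
grasp_force: 30.0
```

Run:
```python
from h import *;from workcell import *
o=get_obs();d=get_image("wrist");cv2.imwrite("pics/w3.png",crop(d["image"],0,0,560,420,1));np.savez("w3.npz",**d,**{"o_"+k:v for k,v in o.items()})
print(o["ee_pos"],yaw(o),o["qpos"],o["width"],wproj(d,o,[556.3,-333.6,118]),delta(o,[556.3,-333.6,200]))
```

```text
[ 552.66258175 -283.05153506  238.83407851] (np.float64(-8.543883193683643), array([-0.00163882,  0.00114584, -0.999998  ])) [-4.92610993e-01  4.00805577e-01  1.62420559e+00  2.60772274e-04
  1.11856737e+00 -3.43605486e-01] 15.157937436699882 [289.72586009 252.73471873] [-49.48160814  11.17640707  38.77011934]
```

View pics/w3.png

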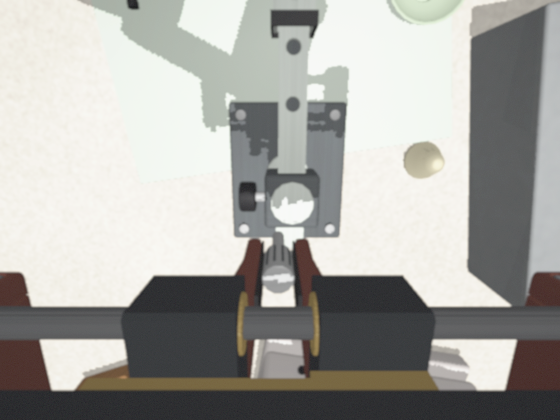

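The hand hides the lug from here. The turret centre is at (292,203) and the boom line runs at u≈293, against the pin at u≈278, which agrees with the 11 mm y correction. I'll go over the hole and look again.

Call:
jog_arm(commands=[[-1, [-0.16, 0.037, 0], [0, 0, 0]], [-1, [-0.16, 0.037, 0], [0, 0, 0]], [-1, [-0.175, 0.037, 0], [0, 0, 0]], [-1, [0, 0, 0.2], [0, 0, 0]], [-1, [0, 0, 0.2], [0, 0, 0]], [-1, [0, 0, 0], [0, 0, 0]], [-1, [0, 0, 0], [0, 0, 0]], [-1, [0, 0, 0], [0, 0, 0]]])

```text
t: 8.7
ee_pos: [557.5, -335.8, 200.8]
orientation: [2.381, 2.048, 0.001]
ft_force: [0.5, 0.1, -0.5]
width: 15.2
grasp_force: 30.0
```

Run:
```python
from h import *;from workcell import *
o=get_obs();d=get_image("wrist");cv2.imwrite("pics/w4.png",crop(d["image"],220,150,130,130,4.6));np.savez("w4.npz",**d,**{"o_"+k:v for k,v in o.items()})
print(o["ee_pos"],yaw(o),o["width"],wproj(d,o,[556.3,-333.6,118]),delta(o,[556.3,-333.6,200]))
T=R.from_rotvec(o["orientation"]).as_matrix()
for z in (26.4,20,10,-4,-39.6): # TCP-relative heights above
    pass
for dz in(-39.6,-33.6,-3.6,26.4):print(dz,wproj(d,o,o["ee_pos"]-T[:,2]*dz))
```

```text
[ 557.50144894 -335.81559262  200.79166841] (np.float64(-8.602793749971257), array([ 1.43304727e-03, -9.21602345e-04, -9.99998549e-01])) 15.24085175415672 [276.22822541 212.91784617] [ 2.01149774 -1.5205768   0.78790363]
-39.6 [278.39965658 233.4634271 ]
-33.6 [278.42574996 236.55448353]
-3.6 [278.5814985  255.00466259]
26.4 [278.79723516 280.5611132 ]
```

View pics/w4.png

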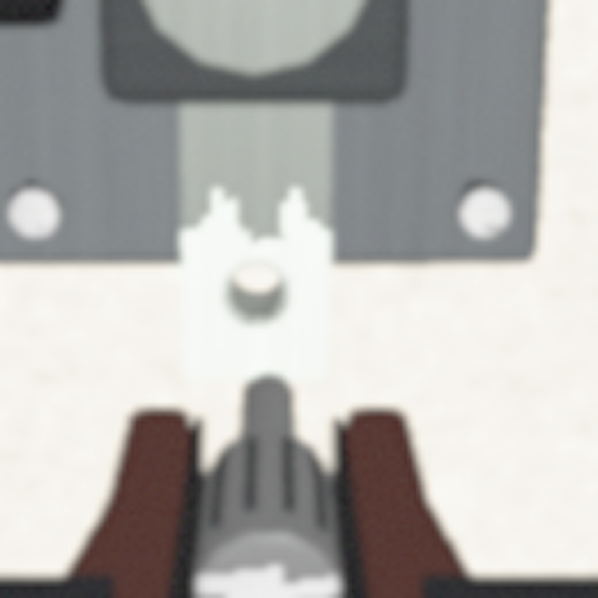

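The lug hole is at (275.9,213.0), right where predicted. The pin axis is straight and slightly off to the +y side. I'll correct and descend to just above the hole.

Call:
jog_arm(commands=[[-1, [0.02, -0.016, 0], [0, 0, 0]], [-1, [0, 0, 0.12], [0, 0, 0]], [-1, [0, 0, 0.12], [0, 0, 0]], [-1, [0, 0, 0.1], [0, 0, 0]], [-1, [0, 0, 0], [0, 0, 0]], [-1, [0, 0, 0], [0, 0, 0]], [-1, [0, 0, 0], [0, 0, 0]], [-1, [0, 0, 0], [0, 0, 0]], [-1, [0, 0, 0], [0, 0, 0]]])

```text
t: 9.65
ee_pos: [555.9, -332.9, 166.1]
orientation: [2.381, 2.049, 0.0]
ft_force: [0.9, 0.3, -0.5]
width: 15.2
grasp_force: 30.0
```

Run:
```python
from h import *;from workcell import *
o=get_obs();d=get_image("wrist");cv2.imwrite("pics/w5.png",crop(d["image"],240,190,80,80,7.4));np.savez("w5.npz",**d,**{"o_"+k:v for k,v in o.items()})
print(o["ee_pos"],yaw(o),o["ft_force"],wproj(d,o,[556.2,-333.6,118]),delta(o,[556.2,-333.6,160]))
T=R.from_rotvec(o["orientation"]).as_matrix()
for dz in(-39.6,-33.6,-3.6,26.4):print(dz,wproj(d,o,o["ee_pos"]-T[:,2]*dz))
```

```text
[ 555.85029943 -332.88848473  166.12771038] (np.float64(-8.583253273963182), array([ 6.15639798e-04, -4.05929775e-04, -9.99999728e-01])) [ 0.86613263  0.31585711 -0.52524264] [278.95403995 230.19323824] [-0.64945815  0.44787344  6.12821282]
-39.6 [278.39913837 233.46386924]
-33.6 [278.42521993 236.55494723]
-3.6 [278.58089795 255.00526451]
26.4 [278.79653716 280.56193345]
```

View pics/w5.png

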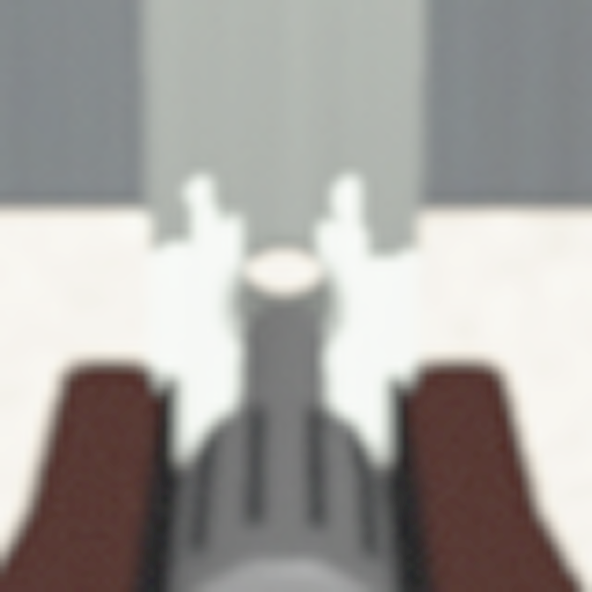

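The pin tip is laterally centred over the hole, whose far rim is at about (278.4,223.4). It needs roughly 0.6 mm more toward -x. I'll start the insertion gently.

Call:
jog_arm(commands=[[-1, [-0.006, 0.003, 0.03], [0, 0, 0]], [-1, [0, 0, 0.03], [0, 0, 0]], [-1, [0, 0, 0.03], [0, 0, 0]], [-1, [0, 0, 0.03], [0, 0, 0]], [-1, [0, 0, 0.03], [0, 0, 0]], [-1, [0, 0, 0.02], [0, 0, 0]], [-1, [0, 0, 0], [0, 0, 0]], [-1, [0, 0, 0], [0, 0, 0]]])

```text
t: 10.5
ee_pos: [555.9, -333.4, 148.7]
orientation: [-2.381, -2.049, -0.0]
ft_force: [-0.2, 0.1, 0.0]
width: 15.4
grasp_force: 30.0
```

Call:
jog_arm(commands=[[-1, [0, 0, 0.03], [0, 0, 0]], [-1, [0, 0, 0.03], [0, 0, 0]], [-1, [0, 0, 0.03], [0, 0, 0]], [-1, [0, 0, 0.03], [0, 0, 0]], [-1, [0, 0, 0.03], [0, 0, 0]], [-1, [0, 0, 0.03], [0, 0, 0]], [-1, [0, 0, 0.03], [0, 0, 0]], [-1, [0, 0, 0.02], [0, 0, 0]], [-1, [0, 0, 0], [0, 0, 0]], [-1, [0, 0, 0], [0, 0, 0]]])

```text
t: 11.5
ee_pos: [555.9, -333.4, 125.7]
orientation: [2.381, 2.049, 0.0]
ft_force: [0.2, -0.1, 0.2]
width: 15.3
grasp_force: 30.0
```

Free so far. About 4 mm remains to contact.

Call:
jog_arm(commands=[[-1, [0, 0, 0.02], [0, 0, 0]], [-1, [0, 0, 0.01], [0, 0, 0]], [-1, [0, 0, 0.01], [0, 0, 0]], [-1, [0, 0, 0.006], [0, 0, 0]], [-1, [0, 0, 0], [0, 0, 0]], [-1, [0, 0, 0], [0, 0, 0]]])

```text
t: 12.1
ee_pos: [555.9, -333.4, 121.6]
orientation: [2.381, 2.049, 0.0]
ft_force: [-0.9, 1.1, 5.1]
width: 15.4
grasp_force: 30.0
```

Call:
jog_arm(commands=[[0, [0, 0, 0], [0, 0, 0]], [0, [0, 0, 0], [0, 0, 0]], [0, [0, 0, 0], [0, 0, 0]], [0, [0, 0, 0], [0, 0, 0]], [0, [0, 0, 0], [0, 0, 0]], [0, [0, 0, 0], [0, 0, 0]], [0, [0, 0, 0], [0, 0, 0]]])

```text
t: 12.8
ee_pos: [555.8, -333.4, 121.0]
orientation: [-2.381, -2.049, 0.0]
ft_force: [-0.7, -0.6, 0.6]
width: 44.1
grasp_force: 0.0
```

Call:
jog_arm(commands=[[0, [0, 0, -0.05], [0, 0, 0]], [0, [0, 0, -0.15], [0, 0, 0]], [0, [0, 0, -0.2], [0, 0, 0]], [0, [0, 0, -0.25], [0, 0, 0]], [0, [0, 0, -0.25], [0, 0, 0]], [0, [0, 0, -0.2], [0, 0, 0]], [0, [0, 0, 0], [0, 0, 0]], [0, [0, 0, 0], [0, 0, 0]]])

```text
t: 13.6
ee_pos: [555.9, -333.4, 231.8]
orientation: [2.38, 2.048, 0.001]
ft_force: [-0.7, -0.0, -0.1]
width: 44.4
grasp_force: 0.0
```

Run:
```python
from h import *;from workcell import *
o=get_obs();d=get_image("wrist");t=get_image("top");a=crop(d["image"],200,130,150,150,2.66);b=crop(t["image"],340,180,120,75,3.3);np.savez("top1.npz",**t)
b=cv2.copyMakeBorder(b,0,a.shape[0]-b.shape[0],0,0,0);cv2.imwrite("pics/w6.png",np.hstack([a,b]))
print(a.shape,o["ee_pos"],o["width"],delta(o,[588.7,-119.7,220]))
```

```text
(399, 399, 3) [ 555.94441993 -333.42340721  231.81305298] 44.39174115842854 [216.22485926   0.48110062  11.69400769]
```

View pics/w6.png

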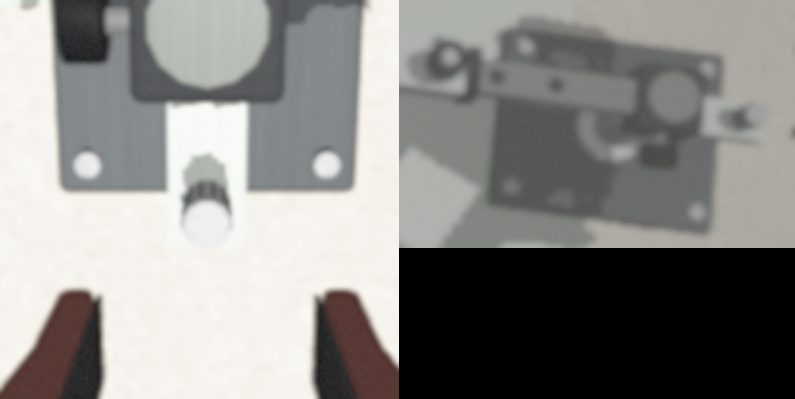

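The pin stands upright in the lug with its head seated, and the fingers are clear. Next is the knob.

Call:
jog_arm(commands=[[0, [0.2, 0, 0], [0, 0, 0]], [0, [0.32, 0, 0], [0, 0, 0]], [0, [0.32, 0, 0], [0, 0, 0]], [0, [0.32, 0, 0], [0, 0, 0]], [0, [0.32, 0, 0], [0, 0, 0]], [0, [0.32, 0, 0], [0, 0, 0]], [0, [0.25, 0, 0], [0, 0, 0]], [0, [0.11, 0.005, 0], [0, 0, 0]], [0, [0, 0, 0], [0, 0, 0]], [0, [0, 0, 0], [0, 0, 0]]])

```text
t: 14.7
ee_pos: [588.3, -120.1, 230.7]
orientation: [-2.381, -2.049, 0.001]
ft_force: [-0.3, -0.0, -0.4]
width: 43.6
grasp_force: 0.0
```

Run:
```python
from h import *;from workcell import *
o=get_obs();d=get_image("wrist");im=d["image"]
print(o["ee_pos"],o["width"],yaw(o)[0],wproj(d,o,[588.5,-119.2,190]),delta(o,[588.5,-119.2,162]))
g=cv2.cvtColor(im,cv2.COLOR_BGR2GRAY)
M=d["mount"];T=R.from_rotvec(o["orientation"]).as_matrix()
h,w=g.shape;K=d["intrinsics"];uu,vv=np.meshgrid(np.arange(w),np.arange(h));zm=d["z_map"]
c=np.stack([(uu-K[0,2])/K[0,0]*zm,(vv-K[1,2])/K[1,1]*zm,zm],-1)
P=(c@M[:3,:3].T+M[:3,3])@T.T+o["ee_pos"]
m=(zm>0)&(abs(P[...,2]-190)<4)&(abs(P[...,0]-588)<25)&(abs(P[...,1]+119)<25)
q=P[m];print(m.sum(),q.mean(0),q.min(0),q.max(0)); print(uu[m].min(),uu[m].max(),vv[m].min(),vv[m].max())
cv2.imwrite("pics/w7.png",crop(im,200,150,160,160,3.7))
```

```text
[ 588.34531005 -120.06427423  230.68102593] 43.637296008379025 -8.556274287642339 [278.46976747 231.70465296] [ 0.89819029  0.07093807 68.68072833]
886 [ 588.11182425 -118.55278325  189.63098964] [ 575.64197297 -131.08942205  186.01125641] [ 599.82763213 -106.9559003   193.36427568]
260 295 213 247
```

The depth points put the knob top at (588.1,-118.6,189.6) with a 24 mm width, as expected. I'll descend and grip.

Call:
jog_arm(commands=[[0, [0.014, -0.003, 0.12], [0, 0, 0]], [0, [0, 0, 0.15], [0, 0, 0]], [0, [0, 0, 0.15], [0, 0, 0]], [0, [0, 0, 0.15], [0, 0, 0]], [0, [0, 0, 0.11], [0, 0, 0]], [0, [0, 0, 0], [0, 0, 0]], [0, [0, 0, 0], [0, 0, 0]]])

```text
t: 15.45
ee_pos: [588.5, -118.4, 162.7]
orientation: [-2.381, -2.049, 0.001]
ft_force: [0.0, -0.7, -0.4]
width: 43.5
grasp_force: 0.0
```

Call:
jog_arm(commands=[[-1, [0, 0, 0], [0, 0, 0]], [-1, [0, 0, 0], [0, 0, 0]], [-1, [0, 0, 0], [0, 0, 0]], [-1, [0, 0, 0], [0, 0, 0]], [-1, [0, 0, 0], [0, 0, 0]], [-1, [0, 0, 0], [0, 0, 0]], [-1, [0, 0, 0], [0, 0, 0]]])

```text
t: 16.15
ee_pos: [588.9, -118.5, 163.6]
orientation: [2.381, 2.049, 0.001]
ft_force: [-0.4, -0.0, 5.7]
width: 23.1
grasp_force: 30.0
```

Call:
jog_arm(commands=[[-1, [0, 0, -0.03], [0, 0, 0]], [-1, [0, 0, -0.03], [0, 0, 0]], [-1, [0, 0, -0.03], [0, 0, 0]], [-1, [0, 0, -0.02], [0, 0, 0]], [-1, [0, 0, 0], [0, 0, 0]], [-1, [0, 0, 0], [0, 0, 0]]])

```text
t: 16.75
ee_pos: [588.1, -118.4, 173.7]
orientation: [-2.381, -2.049, 0.001]
ft_force: [2.1, -0.1, -8.7]
width: 23.4
grasp_force: 30.0
```

The 8.7 N pull corresponds to about 11 mm of lift, so the plunger is clear. I'll slide inwards by 40 mm.

Call:
jog_arm(commands=[[-1, [-0.05, 0, 0], [0, 0, 0]], [-1, [-0.05, 0, 0], [0, 0, 0]], [-1, [-0.05, 0, 0], [0, 0, 0]], [-1, [-0.05, 0, 0], [0, 0, 0]], [-1, [-0.05, 0, 0], [0, 0, 0]], [-1, [-0.05, 0, 0], [0, 0, 0]], [-1, [-0.05, 0, 0], [0, 0, 0]], [-1, [-0.05, 0, 0], [0, 0, 0]], [-1, [0, 0, 0], [0, 0, 0]], [-1, [0, 0, 0], [0, 0, 0]]])

```text
t: 17.75
ee_pos: [582.2, -158.6, 174.0]
orientation: [2.382, 2.049, -0.001]
ft_force: [-1.6, -1.5, -8.4]
width: 23.4
grasp_force: 30.0
```

Run:
```python
from h import *;from workcell import *
o=get_obs();T=R.from_rotvec(o["orientation"]).as_matrix()
print(o["ee_pos"],T.T@(o["ee_pos"]-[588.5,-118.5,163.2]),T.T@o["ft_force"],o["width"])
```

```text
[ 582.15279933 -158.57080335  173.99294163] [-40.57729426  -0.29535971 -10.76288898] [-1.72624712 -1.39802282  8.37676301] 23.38481286792031
```

Call:
jog_arm(commands=[[-1, [0, 0, 0.02], [0, 0, 0]], [-1, [0, 0, 0.02], [0, 0, 0]], [-1, [0, 0, 0.02], [0, 0, 0]], [-1, [0, 0, 0.02], [0, 0, 0]], [-1, [0, 0, 0.02], [0, 0, 0]], [-1, [0, 0, 0.01], [0, 0, 0]], [-1, [0, 0, 0], [0, 0, 0]], [-1, [0, 0, 0], [0, 0, 0]]])

```text
t: 18.55
ee_pos: [583.2, -158.1, 163.7]
orientation: [2.381, 2.048, 0.002]
ft_force: [-1.6, -0.2, 0.9]
width: 23.5
grasp_force: 30.0
```

Call:
jog_arm(commands=[[-1, [0, 0, 0.005], [0, 0, 0]], [-1, [0, 0, 0], [0, 0, 0]], [-1, [0, 0, 0], [0, 0, 0]], [-1, [0, 0, 0], [0, 0, 0]]])

```text
t: 18.95
ee_pos: [583.3, -158.1, 163.7]
orientation: [2.38, 2.048, 0.002]
ft_force: [-2.5, 0.0, 5.3]
width: 23.6
grasp_force: 30.0
```

Run:
```python
from h import *;from workcell import *
o=get_obs();print(o["ee_pos"],o["ft_force"],o["width"])
d=get_image("wrist");t=get_image("top");s=get_image("scene")
a=crop(t["image"],110,140,360,140,2.2);b=crop(s["image"],130,170,210,190,1.5);c=crop(d["image"],200,130,160,150,1.9)
w=a.shape[1];r=np.zeros((285,w,3),np.uint8);r[:285,:315]=b[:285,:315];r[:285,330:330+304]=c[:285]
cv2.imwrite("pics/end.png",np.vstack([a,r]))
```

```text
[ 583.30053851 -158.10894135  163.67539615] [-2.49419506  0.01923101  5.33040085] 23.576070425338532
```

View pics/end.png

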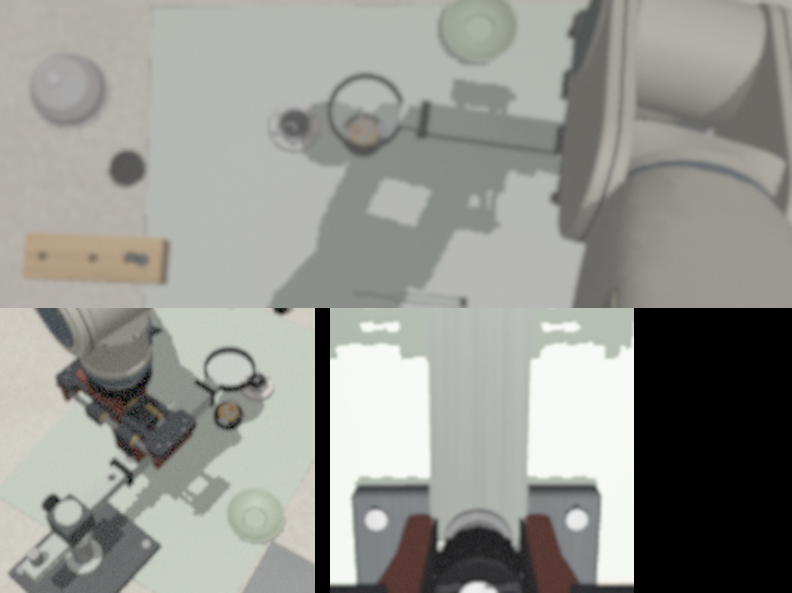

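The picture shows the lens over the movement, the watch, vise and other items undisturbed, and the pin in the lug. The plunger stops solidly at 163.7 mm, the same height as at the start in its home hole.

```bash
python3 -c "
from workcell import *
print(close_job())"
```

```text
the job is handed in; nothing more can be done
None
```

The job is handed in at about 19 s: the lock pin is home in the lugs and released, the section sits at the -40 mm hole with the lens over the movement, and the gripper still holds the knob with the plunger home.

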